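Set the cuvette drum back one notch

ROBOT

A 6-joint arm with a two-finger parallel gripper is mounted at the origin on the work surface. World frame = base frame: x ahead of the robot, y to its left, z up, the work surface at z = 0. Lengths are in m, angles in rad, forces in N, time in s.
With the tool pointing down it reaches from about 0.425 to 1.125 m from the base axis. Payload 14.9 kg.
Tool frame: the origin (TCP) lies midway between the tips of the shut fingers; the grasp point (between the pads) lies 19 mm behind it; z points along the fingers, y is the line along which they close (so a half turn about z gives the same grasp; the last joint's range is limited). The gripper opens to 91 mm and grips with 3 to 60 N. Pads are 32 mm wide; open, the fingers measure 118 mm over their backs; the gripper's body (76 mm by 178 mm) begins 60 mm behind the grasp point.
Start: joints at [-1.237, 0.379, 1.734, -0, 1.028, -0.033], TCP at [0.251, -0.653, 0.214] pointing down, gripper open.
Joint ranges: [-2.77, 2.77], [-0.74, 2.19], [0, 2.66], [-1.06, 4.2], [0.31, 2.87], [-3.08, 3.08]. Speed limits (rad/s): [1.89, 1.89, 2.39, 3.14, 3.14, 3.14].

INTERFACE

Orientations are given as a 3x3 rotation matrix whose columns are the frame's x, y, z axes.
In Python, from rig import bot, grab_frame, get_calibration, job_done gives the robot as it stands. The module is installed in compiled form; this text tells all that it offers.
- The arm moves only by the tool jog_arm, never from a script. Its argument "series" is a list of rows, each an object of numbers: "rx", "ry", "rz": the turn, a rotation vector about the tool's x, y, z normalised to -1 to 1, where 1 is pi/2 rad; "dx", "dy", "dz": the shift along the tool's x, y, z normalised to -1 to 1, where 1 is 0.05 m; "claw": the closure, from 0 (fully open) to 1 (shut). A call has exactly 10 rows; each row shifts and turns the commanded pose from where the row before left it, along the tool's axes as they then stand; what a row does not reach is not made up. A row lasts 1/8 s, in which the tool goes at most 62.5 mm and 10.7 degrees, less where a joint would pass 70% of its speed; a pose out of reach is approached as far as the arm can. A call with a number of a shift or a turn outside -1 to 1 is refused whole. A call with a gripper value outside its range is refused whole. The fingers move at their own pace and stop on an object; "squeeze" is the grip in N (left out, the last holds). Time passes only in rows, so rows that do not move let the fingers close, or fill a call up. It gives the time, the measured TCP pose, the force, the opening and the grip force at its end, in the units of the state.
- bot.sense(): the state, without advancing time (a new reading comes with each control period).
- grab_frame(name): name is "scene" or "side" or "wrist"; returns the picture (420x560x3 uint8, red, green, blue); there is no depth.
- get_calibration(name): a dict with "mtx" (3x3 intrinsics, pixels), "position" and "orientation" of the camera in the world. Camera axes: x right, y up, looking along -z (the intrinsics and any distortion apply to the point x, -y, -z); pixel columns grow to the right and rows downward; lengths in m; the calibration is good to about 2 mm. A picture is of the moment at which its call begins: read the wrist's pose just before it. get_calibration takes no time and is no camera call; for the wrist camera it gives the pose at the moment of the call.
- job_done(): hands the job in; it is judged then, once.
The state is a dict: "time": time; "joint_pos": joint angles; "joint_velocities": joint speeds; "joint_efforts": joint torques, N m; "eef_pos": TCP position; "tcp_rot": TCP orientation; "ft_force": force on the tool from outside, world axes, zero at the start; "moment": the same for the moment, N m; "gripper_width": opening from 0.0 (shut) to 1.0 (fully open); "grip_force": force on a finger pad.
Only numpy, scipy, OpenCV 4.12 (cv2) and the standard library are available. Lean on these libraries where they do the work, as an engineer would, in place of code of your own. Each camera call takes 0.05 s, during which the arm holds its last target. There are 200 camera calls.

TASK

The cuvette reader's drum has been indexed one step too far. With a fingertip push the tab to lift the pawl clear of the ratchet teeth, push the star handle by its upper ball so that the drum turns backward (its top towards the pawl's pivot) by exactly one notch and no further, then push the tab back so that the pawl drops fully home between the teeth. Only push things, nothing is to be gripped, and leave the bottles and the carton standing where they are.

Things in the scene. Friction and masses are not known exactly. Their poses are not given: they have to be found in the camera images.
- reader: Cuvette reader, fixed to the counter. Origin: on the counter under the middle of the ratchet wheel. x runs along the drum's axle from the white housing (x -127 to -67 mm, 150 mm high) to the star handle; y points sideways to the post that carries the pawl; z up. Base plate x -130 to 70, y -90 to 90, 12 mm high. Black reading head at y -50 to -72, 130 mm high.
- axle (a point): Drum axle, at the ratchet wheel's middle, 105 mm above the counter. Along reader x: grey drum with white cuvettes (radius 44) at -60 to -14 mm, steel ratchet wheel (10 teeth, tip radius 48) at -5 to 5, star handle of 5 ball-ended 8 mm spokes at 45. The drum drags stiffly (2 N at a ball) and stays where it is left.
- push_ball (a point): Centre of a black ball (18 mm diameter) on a star handle spoke, 77 mm from the axle, at reader x 45: the spoke nearest upright at the start, 18 degrees before the top (reader y -24 mm, 178 mm high). Pushed towards reader +y it turns the drum backward; one notch takes it to 18 degrees past the top (y +24), a nearly level path. The other balls are 72 degrees apart.
- pawl_pivot (a point): Axis of the pawl's pivot pin (12 mm diameter, along reader x from -46 to 6), at reader y 60, 161 mm above the counter. The pivot is stiff (1.5 N at the tab), so the pawl stays where it is left.
- pawl_tab (a point): Point on the pawl's flat upright steel tab, 40 mm from the pivot axis. The tab is 22 mm wide along reader x (centre x -35), 5 mm thick and ends 50 mm from the pivot axis. Pawl home: it leans 0.3 rad from upright towards the drum, top 209 mm above the counter. Pushed towards reader +y (away from the drum) it lifts the pawl's nose; pushed towards -y it lowers it.
- pawl_nose (a point): Centre of the pawl's rounded nose (7 mm diameter) on top of the ratchet wheel; the pawl's arm runs from there to the pivot at reader x -5 to 5.
- pawl (a joint): Pawl angle in rad: 0 = fully home between the teeth, grows as the nose lifts, stop at 0.9. From 0.18 the nose is clear of the tooth tips. While it is home the drum cannot turn backward.
- drum (a joint): Drum angle in rad, -0.05 to 0.03 at the start, grows backward (top towards reader +y). A notch is 0.628; with the pawl home there is play of about -0.11 to +0.06. If the drum stops up to 0.2 short of the notch, the nose slides down the tooth's slope as the pawl is pushed home and draws the drum on into place; if it is over 0.06 too far, the pawl meets a tooth tip or the notch beyond.
- dropper: White dropper bottle with a green cap, 28 mm diameter, 65 mm high, standing near the reader; origin at its underside. Leave alone.
- reagent: Amber reagent jar with a white lid, 40 mm diameter, 85 mm high; origin at its underside. Leave alone.
- carton: Small white carton with a blue band, 50 x 65 x 75 mm high; origin at its underside. Leave alone.

How it is judged:
By the outcome, as a careful person would: the job done as asked, in the order asked, and still so for the second after the job is handed in, with the robot touching nothing.
It also fails if it takes over 59 s, if anything falls off the work surface, if the arm or the gripper's body presses on something with over 40 N, if the wrist force passes 120 N, or if a joint passes its speed limit or range.

## Working session

There is one attempt and no reset: what is moved stays moved. The work goes in short steps, Python scripts to look and compute and a tool call to move; the robot and the scene stay as the last step left them, time stands still between calls to the robot, and variables do not carry over. Pictures are saved under pics/ and viewed, at most 10 in all, crops included, and the job is handed in when it is done.

Besides the shell and the picture viewer there is one more tool, called after "Call:" as a command line: name --argument value ..., lists and objects as JSON in quotes. jog_arm: Moves the arm, as the interface text tells. Scaled input: -1 to 1 covers 0.05 m each way for a shift and pi/2 rad each way for a turn. Its arguments: {"type":"object","properties":{"series":{"type":"array"},"squeeze":{"type":"number"}},"required":["series"]}

```bash
mkdir -p pics
python3 - <<'E'
from rig import *
import cv2
for n in("scene","side"):
    cv2.imwrite(f"pics/{n}0.png",grab_frame(n)[:,:,::-1]);c=get_calibration(n);print(n,c)
s=bot.sense();print(s)
E
```

```text
scene {'mtx': array([[384.40852952,   0.        , 276.86487392],
       [  0.        , 384.40852952, 208.1140084 ],
       [  0.        ,   0.        ,   1.        ]]), 'position': array([ 0.80975653, -0.2794931 ,  0.78049503]), 'orientation': array([[ 0.82458669, -0.48783618,  0.28648324],
       [ 0.56550387,  0.69626035, -0.44207115],
       [ 0.01619138,  0.52653336,  0.85000027]])}
side {'mtx': array([[435.84813457,   0.        , 281.20346394],
       [  0.        , 435.84813457, 203.80939988],
       [  0.        ,   0.        ,   1.        ]]), 'position': array([ 0.54953866, -0.54207855,  0.63428188]), 'orientation': array([[ 0.99472912,  0.08064276, -0.06333033],
       [-0.10010009,  0.6298536 , -0.7702366 ],
       [-0.02222517,  0.77251614,  0.63460606]])}
{'time': 0.1, 'joint_pos': array([-1.23728232e+00,  3.79344548e-01,  1.73473113e+00,  1.94865088e-05,
        1.02852530e+00, -3.32982830e-02]), 'joint_velocities': array([ 0.00154791, -0.00121994, -0.00166058,  0.00120432, -0.00146603,
        0.00034384]), 'joint_efforts': array([ 1.17213604e-03, -7.65038252e+01, -4.35290051e+01,  6.52371626e-02,
        3.98951524e-02, -2.45466180e-05]), 'eef_pos': array([ 0.2509288 , -0.65308544,  0.21335761]), 'tcp_rot': array([[ 9.33478949e-01,  3.58632057e-01, -3.14318597e-04],
       [ 3.58632192e-01, -9.33478459e-01,  9.58225540e-04],
       [ 5.02407576e-05, -1.00720814e-03, -9.99999492e-01]]), 'ft_force': array([-0.60490728,  0.36584771, -0.22429934]), 'moment': array([ 0.03092931, -0.01390735, -0.0257997 ]), 'grip_force': 0.0, 'gripper_width': 1.0038750112774977}
```

View pics/scene0.png

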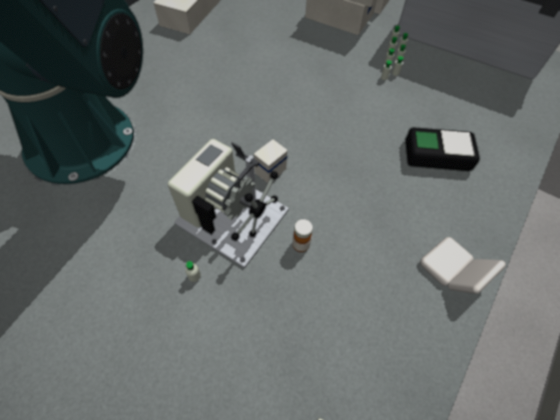

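View pics/side0.png

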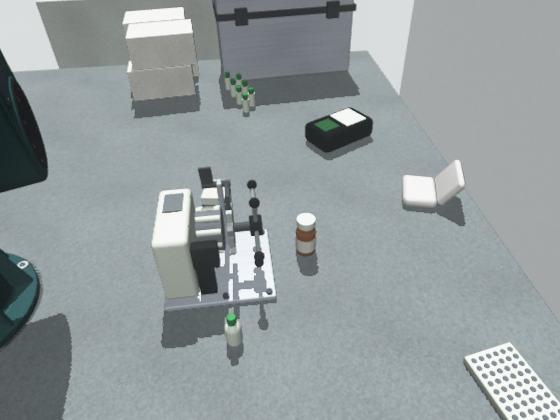

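The reader is at about (220,240) in the side view and (230,200) in the scene view. The pawl tab is near side (205,178), and the star handle is at side x≈255. I'll enlarge both views.

Run:
```python
import cv2
a=cv2.imread("pics/side0.png")[155:315,150:290];b=cv2.imread("pics/scene0.png")[130:275,160:320]
cv2.imwrite("pics/sc.png",cv2.resize(a,None,fx=3.7,fy=3.7,interpolation=2));cv2.imwrite("pics/bc.png",cv2.resize(b,None,fx=4,fy=4,interpolation=2))
```

```text
(no output)
```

View pics/sc.png

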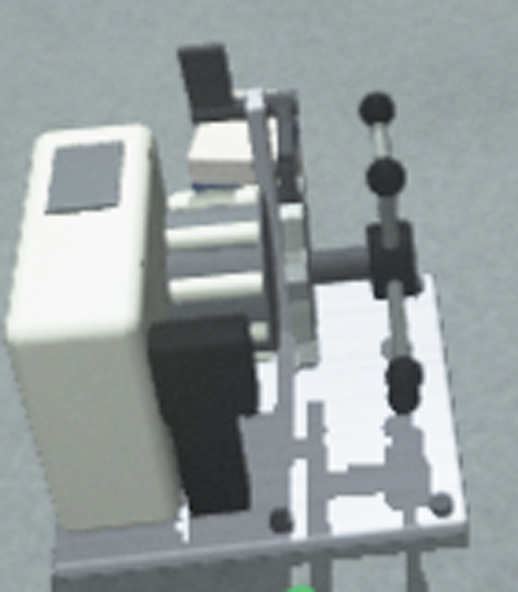

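View pics/bc.png

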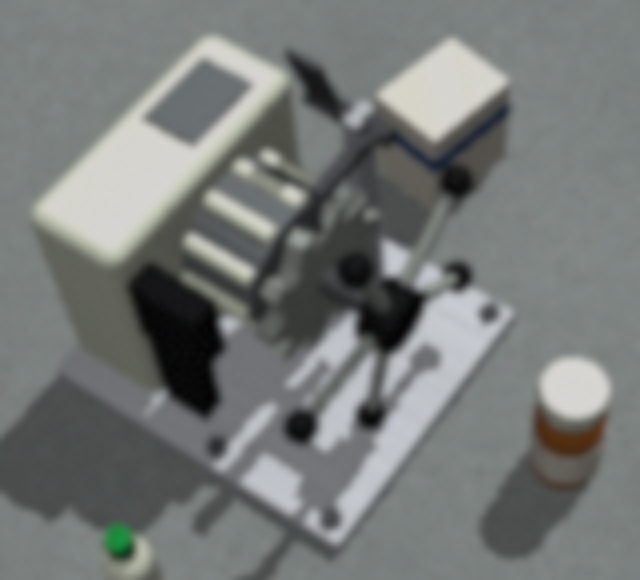

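The five balls and plate corners are visible in both crops. The push ball is at side-crop (386,177) and scene-crop (355,268). The tab top is at side-crop (180..226,45), and the carton sits behind the post. Next I'll triangulate these points.

```bash
cat > h.py <<'E'
from rig import *
import numpy as np
def proj(n,P):
    c=get_calibration(n);p=(np.atleast_2d(P)-c["position"])@c["orientation"];q=np.c_[p[:,0],-p[:,1],-p[:,2]]@c["mtx"].T
    return q[:,:2]/q[:,2:]
def ray(n,uv):
    c=get_calibration(n);d=np.linalg.solve(c["mtx"],[*uv,1]);d=c["orientation"]@[d[0],-d[1],-d[2]];return c["position"],d/np.linalg.norm(d)
def tri(rs):
    A=0;b=0
    for o,d in rs: M=np.eye(3)-np.outer(d,d);A=A+M;b=b+M@o
    X=np.linalg.solve(A,b);return X,max(np.linalg.norm(np.cross(X-o,d)) for o,d in rs)
E
python3 - <<'E'
from h import *
S=lambda u,v:((u+.5)/3.7-.5+150,(v+.5)/3.7-.5+155)
C=lambda u,v:((u+.5)/4-.5+160,(v+.5)/4-.5+130)
a=lambda d:[.045,.077*np.sin(np.radians(d)),.105+.077*np.cos(np.radians(d))]
L=[("push",a(-18),(386,177),(355,268)),("b54",a(54),(376,108),(457,180)),("b270",a(270),(403,375),(300,425)),("b198",a(198),(403,398),(370,415)),
("cornN",[.07,-.09,.012],(467,524),(333,542)),("cornF",[.07,.09,.012],(432,274),(515,312))]
R=[];W=[]
for n,r,s,c in L:
    X,e=tri([ray("side",S(*s)),ray("scene",C(*c))]);print(n,X.round(4),round(e*1e3,1));R.append(r);W.append(X)
R=np.array(R);W=np.array(W);r=R[:,:2]-R[:,:2].mean(0);w=W[:,:2]-W[:,:2].mean(0)
th=np.arctan2((r[:,0]*w[:,1]-r[:,1]*w[:,0]).sum(),(r*w).sum());M=np.array([[np.cos(th),-np.sin(th)],[np.sin(th),np.cos(th)]])
t=W[:,:2].mean(0)-M@R[:,:2].mean(0);print(th,t);P=np.c_[R[:,:2]@M.T+t,R[:,2]];print((W-P).round(4))
def w2(p): return np.r_[M@p[:2]+t,p[2]]
for p in ([-.046,.0452,.209],[-.024,.0452,.209],[-.035,.06,.161],*R):
    p=w2(np.array(p));s=proj("side",p)[0];c=proj("scene",p)[0];print(p.round(4),((s-[150,155])*3.7+1.35).round(),((c-[160,130])*4+1.5).round())
E
```

```text
push [0.5495 0.0235 0.1771] 1.4
b54 [0.548  0.1098 0.1514] 0.6
b270 [ 0.5503 -0.0291  0.1032] 0.9
b198 [0.5498 0.0251 0.0301] 0.6
cornN [ 0.5743 -0.0421  0.0112] 2.4
cornF [0.5721 0.1374 0.0103] 0.5
0.014184415248860128 [0.50387273 0.04705941]
[[ 0.0003 -0.0004 -0.0011]
 [ 0.     -0.0002  0.0012]
 [ 0.0004  0.0001 -0.0018]
 [ 0.0006  0.0012 -0.0017]
 [-0.0008 -0.0001 -0.0008]
 [-0.0005 -0.0006 -0.0017]]
[0.4572 0.0916 0.209 ] [174.  47.] [284.  49.]
[0.4792 0.0919 0.209 ] [222.  43.] [321.  68.]
[0.468  0.1066 0.161 ] [212. 108.] [327. 103.]
[0.5492 0.0239 0.1782] [383. 173.] [356. 269.]
[0.548  0.11   0.1503] [375. 109.] [458. 182.]
[ 0.55   -0.0293  0.105 ] [400. 371.] [299. 425.]
[0.5492 0.0239 0.0318] [401. 397.] [368. 416.]
[ 0.5751 -0.0419  0.012 ] [465. 520.] [336. 546.]
[0.5726 0.138  0.012 ] [432. 270.] [517. 311.]
```

Call:
jog_arm --series '[{"dx": 0.615,"dy": -0.788,"dz": -0.1,"rz": -0.0775,"claw": 1},{"dx": 0.707,"dy": -0.707,"dz": -0.1,"rz": -0.0775,"claw": 1},{"dx": 0.786,"dy": -0.618,"dz": -0.1,"rz": -0.0775,"claw": 1},{"dx": 0.854,"dy": -0.52,"dz": -0.1,"rz": -0.0775,"claw": 1},{"dx": 0.909,"dy": -0.416,"dz": -0.1,"rz": -0.0775,"claw": 1},{"dx": 0.952,"dy": -0.305,"dz": -0.1,"rz": -0.0775,"claw": 1},{"dx": 0.981,"dy": -0.19,"dz": -0.1,"rz": -0.0775,"claw": 1},{"dx": 0.997,"dy": -0.057,"dz": -0.1,"rz": -0.0775,"claw": 1},{"dx": 1.0,"dy": 0.065,"dz": -0.1,"rz": -0.0775,"claw": 1},{"dx": 0.983,"dy": 0.186,"dz": -0.1,"rz": -0.0775,"claw": 1}]'

```text
invalid input
```

Call:
jog_arm --series '[{"rx": 0,"ry": 0,"dx": 0.615,"dy": -0.788,"dz": -0.1,"rz": -0.0775,"claw": 1},{"rx": 0,"ry": 0,"dx": 0.707,"dy": -0.707,"dz": -0.1,"rz": -0.0775,"claw": 1},{"rx": 0,"ry": 0,"dx": 0.786,"dy": -0.618,"dz": -0.1,"rz": -0.0775,"claw": 1},{"rx": 0,"ry": 0,"dx": 0.854,"dy": -0.52,"dz": -0.1,"rz": -0.0775,"claw": 1},{"rx": 0,"ry": 0,"dx": 0.909,"dy": -0.416,"dz": -0.1,"rz": -0.0775,"claw": 1},{"rx": 0,"ry": 0,"dx": 0.952,"dy": -0.305,"dz": -0.1,"rz": -0.0775,"claw": 1},{"rx": 0,"ry": 0,"dx": 0.981,"dy": -0.19,"dz": -0.1,"rz": -0.0775,"claw": 1},{"rx": 0,"ry": 0,"dx": 0.997,"dy": -0.057,"dz": -0.1,"rz": -0.0775,"claw": 1},{"rx": 0,"ry": 0,"dx": 1.0,"dy": 0.065,"dz": -0.1,"rz": -0.0775,"claw": 1},{"rx": 0,"ry": 0,"dx": 0.983,"dy": 0.186,"dz": -0.1,"rz": -0.0775,"claw": 1}]' --squeeze 10

```text
time: 1.35
eef_pos: [0.395, -0.1731, 0.2641]
tcp_rot: [[-0.017, 1.0, 0.0], [1.0, 0.017, -0.0], [-0.0, 0.0, -1.0]]
ft_force: [0.5, -0.4, 0.4]
gripper_width: 0.004
grip_force: 0.0
```

Call:
jog_arm --series '[{"rx": 0,"ry": 0,"rz": 0,"dx": 0.94,"dy": 0.312,"dz": 0,"claw": 1},{"rx": 0,"ry": 0,"rz": 0,"dx": 0.94,"dy": 0.312,"dz": 0,"claw": 1},{"rx": 0,"ry": 0,"rz": 0,"dx": 0.94,"dy": 0.312,"dz": 0,"claw": 1},{"rx": 0,"ry": 0,"rz": 0,"dx": 0.94,"dy": 0.312,"dz": 0,"claw": 1},{"rx": 0,"ry": 0,"rz": 0,"dx": 0.94,"dy": 0.312,"dz": 0,"claw": 1},{"rx": 0,"ry": 0,"rz": 0,"dx": 0,"dy": 0,"dz": 0,"claw": 1},{"rx": 0,"ry": 0,"rz": 0,"dx": 0,"dy": 0,"dz": 0.5,"claw": 1},{"rx": 0,"ry": 0,"rz": 0,"dx": 0,"dy": 0,"dz": 0.5,"claw": 1},{"rx": 0,"ry": 0,"rz": 0,"dx": 0,"dy": 0,"dz": 0.48,"claw": 1},{"rx": 0,"ry": 0,"rz": 0,"dx": 0,"dy": 0,"dz": 0,"claw": 1}]'

```text
time: 2.6
eef_pos: [0.4684, 0.0605, 0.1886]
tcp_rot: [[-0.013, 1.0, -0.003], [1.0, 0.013, -0.0], [-0.0, -0.003, -1.0]]
ft_force: [-0.2, 0.1, 0.3]
gripper_width: 0.009
grip_force: 0.0
```

Run:
```python
from rig import *
import cv2,numpy as np
a=grab_frame("side")[135:315,150:290,::-1];b=grab_frame("scene")[110:275,160:320,::-1]
a=cv2.resize(a,(420,540),interpolation=2);b=cv2.resize(b,(380,392),interpolation=2)
m=np.zeros((540,800,3),np.uint8);m[:,:420]=a;m[:392,420:]=b
cv2.imwrite("pics/m1.png",m);print(bot.sense()["eef_pos"],bot.sense()["ft_force"])
```

```text
[0.46984134 0.06088196 0.19050513] [-0.10016787 -0.47508927 -0.74891922]
```

View pics/m1.png

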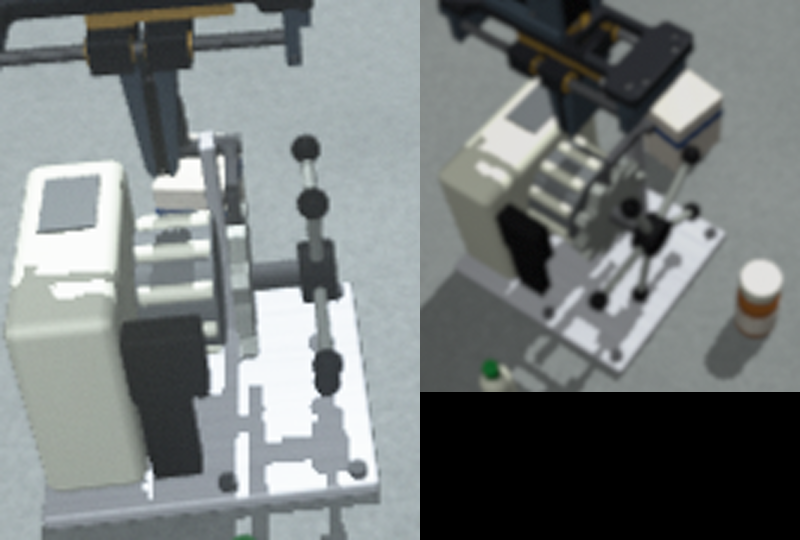

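The finger stands in front of the tab (finger tips at montage (160,170)), clear of everything else. I'll push +y by 35 mm.

Call:
jog_arm --series '[{"rx": 0,"ry": 0,"rz": 0,"dx": 0.1,"dy": 0,"dz": 0,"claw": 1},{"rx": 0,"ry": 0,"rz": 0,"dx": 0.1,"dy": 0,"dz": 0,"claw": 1},{"rx": 0,"ry": 0,"rz": 0,"dx": 0.1,"dy": 0,"dz": 0,"claw": 1},{"rx": 0,"ry": 0,"rz": 0,"dx": 0.1,"dy": 0,"dz": 0,"claw": 1},{"rx": 0,"ry": 0,"rz": 0,"dx": 0.1,"dy": 0,"dz": 0,"claw": 1},{"rx": 0,"ry": 0,"rz": 0,"dx": 0.1,"dy": 0,"dz": 0,"claw": 1},{"rx": 0,"ry": 0,"rz": 0,"dx": 0.1,"dy": 0,"dz": 0,"claw": 1},{"rx": 0,"ry": 0,"rz": 0,"dx": 0,"dy": 0,"dz": 0,"claw": 1},{"rx": 0,"ry": 0,"rz": 0,"dx": 0,"dy": 0,"dz": 0,"claw": 1},{"rx": 0,"ry": 0,"rz": 0,"dx": 0,"dy": 0,"dz": 0,"claw": 1}]'

```text
time: 3.95
eef_pos: [0.4693, 0.0963, 0.1899]
tcp_rot: [[-0.013, 1.0, -0.0], [1.0, 0.013, 0.0], [0.0, -0.0, -1.0]]
ft_force: [0.0, -0.2, 0.2]
gripper_width: 0.002
grip_force: 0.0
```

Call:
jog_arm --series '[{"rx": 0,"ry": 0,"rz": 0,"dx": -0.2,"dy": 0,"dz": 0,"claw": 1},{"rx": 0,"ry": 0,"rz": 0,"dx": -0.2,"dy": 0,"dz": 0,"claw": 1},{"rx": 0,"ry": 0,"rz": 0,"dx": 0,"dy": 0,"dz": -0.6,"claw": 1},{"rx": 0,"ry": 0,"rz": 0,"dx": 0,"dy": 0,"dz": -0.6,"claw": 1},{"rx": 0,"ry": 0,"rz": 0,"dx": 0,"dy": 0,"dz": 0,"claw": 1},{"rx": 0,"ry": 0,"rz": 0,"dx": -0.6,"dy": 0.53,"dz": 0,"claw": 1},{"rx": 0,"ry": 0,"rz": 0,"dx": -0.6,"dy": 0.53,"dz": 0,"claw": 1},{"rx": 0,"ry": 0,"rz": 0,"dx": -0.6,"dy": 0.53,"dz": 0,"claw": 1},{"rx": 0,"ry": 0,"rz": 0,"dx": 0,"dy": 0,"dz": 0,"claw": 1},{"rx": 0,"ry": 0,"rz": 0,"dx": 0,"dy": 0,"dz": 0,"claw": 1}]'

```text
time: 5.2
eef_pos: [0.5494, -0.0126, 0.249]
tcp_rot: [[-0.013, 1.0, -0.002], [1.0, 0.013, 0.0], [0.0, -0.002, -1.0]]
ft_force: [-0.5, 0.3, -0.8]
gripper_width: 0.003
grip_force: 0.0
```

```bash
cat >> h.py <<'E'
import cv2
def montage(f,names=("side","scene")):
    m=np.zeros((540,800,3),np.uint8);x=0
    for n in names:
        r={"side":(135,315,150,290),"scene":(110,275,160,320)}[n];a=grab_frame(n)[r[0]:r[1],r[2]:r[3],::-1]
        s=(420,540) if n=="side" else (380,392);m[:s[1],x:x+s[0]]=cv2.resize(a,s,interpolation=2);x+=s[0]
    cv2.imwrite(f,m)
E
python3 -c "
from h import *
montage('pics/m2.png');print(bot.sense()['eef_pos'],bot.sense()['ft_force'])"
```

```text
[ 0.54943789 -0.01213219  0.24949256] [-0.38109195  0.34609866 -0.16224312]
```

View pics/m2.png

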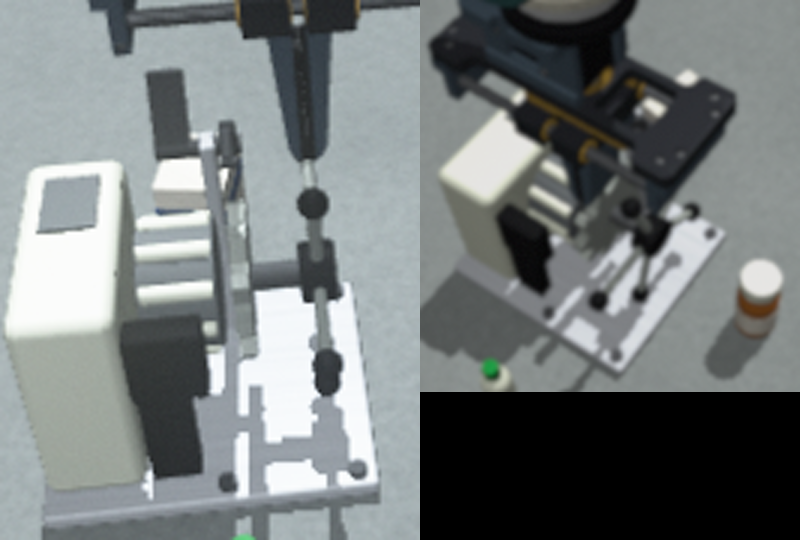

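The pawl tab is now raised: its top is at montage (165,70), side px (205,158), against 167 before. The finger hovers near the push ball at (313,205). I'll turn the tab's position into a pawl angle.

```bash
cat >> h.py <<'E'
def rd(p):
    c,s=np.cos(.0142),np.sin(.0142);return np.array([.5039+c*p[0]-s*p[1],.0471+s*p[0]+c*p[1],p[2]])
E
python3 -c "
from h import *
for q in (0,.2,.3,.4,.5,.6,.7):
    a=.3-q; print(q,proj('side',rd([-.035,.06-.05*np.sin(a)-.0025,.161+.05*np.cos(a)]))[0].round(1))
for d in (-.05,0,.03,.45,.5,.55,.6,.65):
    a=d-np.pi/10; print(d,proj('side',rd([.045,.077*np.sin(a),.105+.077*np.cos(a)]))[0].round(1),rd([.045,.077*np.sin(a)-.009-.016,0])[1].round(4))
"
```

```text
0 [203.1 167.6]
0.2 [203.1 163.5]
0.3 [203.2 161.8]
0.4 [203.2 160.3]
0.5 [203.4 159.1]
0.6 [203.5 158.2]
0.7 [203.7 157.6]
-0.05 [253.3 203.3] -0.0047
0 [253.1 201.3] -0.0011
0.03 [253.  200.2] 0.0012
0.45 [251.7 187.5] 0.0332
0.5 [251.6 186.5] 0.037
0.55 [251.5 185.5] 0.0407
0.6 [251.4 184.7] 0.0445
0.65 [251.3 184. ] 0.0481
```

Pawl angle is about 0.55, so the nose is clear and the finger half-width is 16 mm. Next I'll lower behind the ball and push.

Call:
jog_arm --series '[{"rx": 0,"ry": 0,"rz": 0,"dx": 0,"dy": 0,"dz": 0.51,"claw": 1},{"rx": 0,"ry": 0,"rz": 0,"dx": 0,"dy": 0,"dz": 0.51,"claw": 1},{"rx": 0,"ry": 0,"rz": 0,"dx": 0,"dy": 0,"dz": 0.52,"claw": 1},{"rx": 0,"ry": 0,"rz": 0,"dx": 0,"dy": 0,"dz": 0,"claw": 1},{"rx": 0,"ry": 0,"rz": 0,"dx": 0.1,"dy": 0,"dz": 0,"claw": 1},{"rx": 0,"ry": 0,"rz": 0,"dx": 0.1,"dy": 0,"dz": 0,"claw": 1},{"rx": 0,"ry": 0,"rz": 0,"dx": 0.1,"dy": 0,"dz": 0,"claw": 1},{"rx": 0,"ry": 0,"rz": 0,"dx": 0.1,"dy": 0,"dz": 0,"claw": 1},{"rx": 0,"ry": 0,"rz": 0,"dx": 0.1,"dy": 0,"dz": 0,"claw": 1},{"rx": 0,"ry": 0,"rz": 0,"dx": 0,"dy": 0,"dz": 0,"claw": 1}]'

```text
time: 6.55
eef_pos: [0.5499, 0.0128, 0.1729]
tcp_rot: [[-0.014, 1.0, -0.0], [1.0, 0.014, 0.0], [0.0, -0.0, -1.0]]
ft_force: [0.1, -0.0, -0.5]
gripper_width: 0.007
grip_force: 0.1
```

Call:
jog_arm --series '[{"rx": 0,"ry": 0,"rz": 0,"dx": 0.08,"dy": 0,"dz": 0,"claw": 1},{"rx": 0,"ry": 0,"rz": 0,"dx": 0.08,"dy": 0,"dz": 0,"claw": 1},{"rx": 0,"ry": 0,"rz": 0,"dx": 0.08,"dy": 0,"dz": 0,"claw": 1},{"rx": 0,"ry": 0,"rz": 0,"dx": 0.08,"dy": 0,"dz": 0,"claw": 1},{"rx": 0,"ry": 0,"rz": 0,"dx": 0.08,"dy": 0,"dz": 0,"claw": 1},{"rx": 0,"ry": 0,"rz": 0,"dx": 0.06,"dy": 0,"dz": 0,"claw": 1},{"rx": 0,"ry": 0,"rz": 0,"dx": 0.04,"dy": 0,"dz": 0,"claw": 1},{"rx": 0,"ry": 0,"rz": 0,"dx": 0.02,"dy": 0,"dz": 0,"claw": 1},{"rx": 0,"ry": 0,"rz": 0,"dx": 0,"dy": 0,"dz": 0,"claw": 1},{"rx": 0,"ry": 0,"rz": 0,"dx": 0,"dy": 0,"dz": 0,"claw": 1}]'

```text
time: 7.8
eef_pos: [0.5495, 0.0384, 0.1729]
tcp_rot: [[-0.013, 1.0, -0.0], [1.0, 0.013, 0.0], [0.0, -0.0, -1.0]]
ft_force: [-0.1, -0.5, -0.7]
gripper_width: 0.007
grip_force: 0.4
```

Call:
jog_arm --series '[{"rx": 0,"ry": 0,"rz": 0,"dx": -0.2,"dy": 0,"dz": 0,"claw": 1},{"rx": 0,"ry": 0,"rz": 0,"dx": -0.2,"dy": 0,"dz": 0,"claw": 1},{"rx": 0,"ry": 0,"rz": 0,"dx": 0,"dy": 0,"dz": -0.5,"claw": 1},{"rx": 0,"ry": 0,"rz": 0,"dx": 0,"dy": 0,"dz": -0.5,"claw": 1},{"rx": 0,"ry": 0,"rz": 0,"dx": 0,"dy": 0,"dz": -0.6,"claw": 1},{"rx": 0,"ry": 0,"rz": 0,"dx": 0,"dy": 0,"dz": 0,"claw": 1},{"rx": 0,"ry": 0,"rz": 0,"dx": 0,"dy": -0.8,"dz": 0,"claw": 1},{"rx": 0,"ry": 0,"rz": 0,"dx": 0,"dy": -0.8,"dz": 0,"claw": 1},{"rx": 0,"ry": 0,"rz": 0,"dx": 0,"dy": 0,"dz": 0,"claw": 1},{"rx": 0,"ry": 0,"rz": 0,"dx": 0,"dy": 0,"dz": 0,"claw": 1}]'

```text
time: 9.05
eef_pos: [0.4702, 0.0171, 0.2527]
tcp_rot: [[-0.013, 1.0, 0.0], [1.0, 0.013, 0.0], [0.0, 0.0, -1.0]]
ft_force: [0.3, 0.3, -0.2]
gripper_width: 0.006
grip_force: 0.0
```

```bash
python3 -c "
from h import *
montage('pics/m3.png');print(bot.sense()['eef_pos'],bot.sense()['ft_force'])"
```

```text
[0.47057526 0.01718818 0.25279859] [-0.27988852  0.62311748  0.33749515]
```

View pics/m3.png

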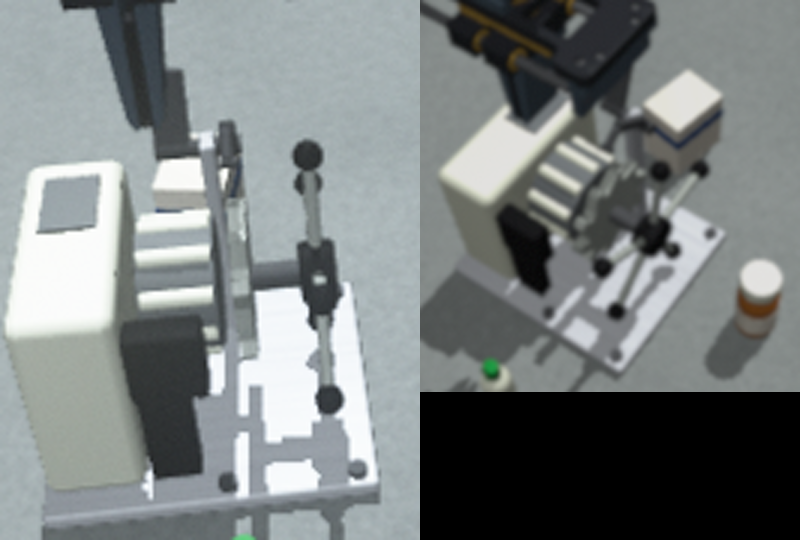

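The ball has moved to side px (252,186), drum about 0.52. That is slightly short of the notch, as intended. Next I'll go over to the far side of the tab.

Call:
jog_arm --series '[{"rx": 0,"ry": 0,"rz": 0,"dx": 0.9,"dy": 0,"dz": 0,"claw": 1},{"rx": 0,"ry": 0,"rz": 0,"dx": 0.9,"dy": 0,"dz": 0,"claw": 1},{"rx": 0,"ry": 0,"rz": 0,"dx": 0.9,"dy": 0,"dz": 0,"claw": 1},{"rx": 0,"ry": 0,"rz": 0,"dx": 0,"dy": 0,"dz": 0,"claw": 1},{"rx": 0,"ry": 0,"rz": 0,"dx": 0,"dy": 0,"dz": 0,"claw": 1},{"rx": 0,"ry": 0,"rz": 0,"dx": 0,"dy": 0,"dz": 0.4,"claw": 1},{"rx": 0,"ry": 0,"rz": 0,"dx": 0,"dy": 0,"dz": 0.4,"claw": 1},{"rx": 0,"ry": 0,"rz": 0,"dx": 0,"dy": 0,"dz": 0.36,"claw": 1},{"rx": 0,"ry": 0,"rz": 0,"dx": 0,"dy": 0,"dz": 0,"claw": 1},{"rx": 0,"ry": 0,"rz": 0,"dx": 0,"dy": 0,"dz": 0,"claw": 1}]'

```text
time: 10.4
eef_pos: [0.4685, 0.1522, 0.1954]
tcp_rot: [[-0.013, 1.0, 0.0], [1.0, 0.013, 0.0], [0.0, 0.0, -1.0]]
ft_force: [-0.3, -0.3, -0.1]
gripper_width: 0.003
grip_force: 0.0
```

Call:
jog_arm --series '[{"rx": 0,"ry": 0,"rz": 0,"dx": -0.1,"dy": 0,"dz": 0,"claw": 1},{"rx": 0,"ry": 0,"rz": 0,"dx": -0.1,"dy": 0,"dz": 0,"claw": 1},{"rx": 0,"ry": 0,"rz": 0,"dx": -0.1,"dy": 0,"dz": 0,"claw": 1},{"rx": 0,"ry": 0,"rz": 0,"dx": -0.1,"dy": 0,"dz": 0,"claw": 1},{"rx": 0,"ry": 0,"rz": 0,"dx": -0.08,"dy": 0,"dz": 0,"claw": 1},{"rx": 0,"ry": 0,"rz": 0,"dx": -0.08,"dy": 0,"dz": 0,"claw": 1},{"rx": 0,"ry": 0,"rz": 0,"dx": -0.06,"dy": 0,"dz": 0,"claw": 1},{"rx": 0,"ry": 0,"rz": 0,"dx": -0.06,"dy": 0,"dz": 0,"claw": 1},{"rx": 0,"ry": 0,"rz": 0,"dx": 0,"dy": 0,"dz": 0,"claw": 1},{"rx": 0,"ry": 0,"rz": 0,"dx": 0,"dy": 0,"dz": 0,"claw": 1}]'

```text
time: 11.65
eef_pos: [0.4684, 0.1183, 0.1949]
tcp_rot: [[-0.013, 1.0, -0.0], [1.0, 0.013, -0.0], [-0.0, -0.0, -1.0]]
ft_force: [-0.1, 0.1, 0.1]
gripper_width: 0.004
grip_force: 0.0
```

Call:
jog_arm --series '[{"rx": 0,"ry": 0,"rz": 0,"dx": -0.02,"dy": 0,"dz": 0,"claw": 1},{"rx": 0,"ry": 0,"rz": 0,"dx": 0,"dy": 0,"dz": 0,"claw": 1},{"rx": 0,"ry": 0,"rz": 0,"dx": -0.02,"dy": 0,"dz": 0,"claw": 1},{"rx": 0,"ry": 0,"rz": 0,"dx": 0,"dy": 0,"dz": 0,"claw": 1},{"rx": 0,"ry": 0,"rz": 0,"dx": -0.02,"dy": 0,"dz": 0,"claw": 1},{"rx": 0,"ry": 0,"rz": 0,"dx": 0,"dy": 0,"dz": 0,"claw": 1},{"rx": 0,"ry": 0,"rz": 0,"dx": 0,"dy": 0,"dz": 0,"claw": 1},{"rx": 0,"ry": 0,"rz": 0,"dx": 0,"dy": 0,"dz": 0,"claw": 1},{"rx": 0,"ry": 0,"rz": 0,"dx": 0,"dy": 0,"dz": 0,"claw": 1},{"rx": 0,"ry": 0,"rz": 0,"dx": 0,"dy": 0,"dz": 0,"claw": 1}]'

```text
time: 12.9
eef_pos: [0.4686, 0.1154, 0.195]
tcp_rot: [[-0.013, 1.0, 0.0], [1.0, 0.013, 0.0], [0.0, 0.0, -1.0]]
ft_force: [0.1, 3.6, -0.4]
gripper_width: 0.003
grip_force: 1.1
```

Call:
jog_arm --series '[{"rx": 0,"ry": 0,"rz": 0,"dx": -0.02,"dy": 0,"dz": 0,"claw": 1},{"rx": 0,"ry": 0,"rz": 0,"dx": 0,"dy": 0,"dz": 0,"claw": 1},{"rx": 0,"ry": 0,"rz": 0,"dx": -0.02,"dy": 0,"dz": 0,"claw": 1},{"rx": 0,"ry": 0,"rz": 0,"dx": 0,"dy": 0,"dz": 0,"claw": 1},{"rx": 0,"ry": 0,"rz": 0,"dx": 0,"dy": 0,"dz": 0,"claw": 1},{"rx": 0,"ry": 0,"rz": 0,"dx": 0,"dy": 0,"dz": 0,"claw": 1},{"rx": 0,"ry": 0,"rz": 0,"dx": 0,"dy": 0,"dz": 0,"claw": 1},{"rx": 0,"ry": 0,"rz": 0,"dx": 0,"dy": 0,"dz": 0,"claw": 1},{"rx": 0,"ry": 0,"rz": 0,"dx": 0,"dy": 0,"dz": 0,"claw": 1},{"rx": 0,"ry": 0,"rz": 0,"dx": 0,"dy": 0,"dz": 0,"claw": 1}]'

```text
time: 14.15
eef_pos: [0.4687, 0.1144, 0.195]
tcp_rot: [[-0.013, 1.0, 0.0], [1.0, 0.013, 0.002], [0.002, 0.0, -1.0]]
ft_force: [-0.2, 14.9, -3.5]
gripper_width: 0.01
grip_force: 6.8
```

Call:
jog_arm --series '[{"rx": 0,"ry": 0,"rz": 0,"dx": 0.1,"dy": 0,"dz": 0,"claw": 1},{"rx": 0,"ry": 0,"rz": 0,"dx": 0.3,"dy": 0,"dz": 0,"claw": 1},{"rx": 0,"ry": 0,"rz": 0,"dx": 0.3,"dy": 0,"dz": 0,"claw": 1},{"rx": 0,"ry": 0,"rz": 0,"dx": 0,"dy": 0,"dz": -0.6,"claw": 1},{"rx": 0,"ry": 0,"rz": 0,"dx": 0.2,"dy": 0,"dz": -0.6,"claw": 1},{"rx": 0,"ry": 0,"rz": 0,"dx": 0.9,"dy": 0,"dz": 0,"claw": 1},{"rx": 0,"ry": 0,"rz": 0,"dx": 0.9,"dy": 0,"dz": 0,"claw": 1},{"rx": 0,"ry": 0,"rz": 0,"dx": 0.9,"dy": 0,"dz": 0,"claw": 1},{"rx": 0,"ry": 0,"rz": 0,"dx": 0,"dy": 0,"dz": 0,"claw": 1},{"rx": 0,"ry": 0,"rz": 0,"dx": 0,"dy": 0,"dz": 0,"claw": 1}]'

```text
time: 15.4
eef_pos: [0.4658, 0.2935, 0.2547]
tcp_rot: [[-0.014, 1.0, -0.0], [1.0, 0.014, -0.0], [-0.0, -0.0, -1.0]]
ft_force: [-0.3, -0.2, -0.4]
gripper_width: 0.005
grip_force: 0.0
```

Run:
```python
from h import *
a=grab_frame("side")[155:315,150:290,::-1];cv2.imwrite("pics/s4.png",cv2.resize(a,None,fx=3.7,fy=3.7,interpolation=2))
b=cv2.imread("pics/side0.png")[155:315,150:290]
# tab-area change between start and now
print("tab diff max",np.abs(a.astype(int)-b)[5:30,44:66].max(2).round().mean())
for im in (a,b):
    print(im[8:34,55].sum(1)//3)
for d in (.5,.55,.6,.63,.66,.7):
    x=d-np.pi/10
    f=lambda x:proj('side',rd([.045,.077*np.sin(x),.105+.077*np.cos(x)]))[0]
    print(d,*[(3.7*(f(x+k)-[150,155])+1.35).round(1) for k in (0,-2*np.pi/5)])
```

```text
tab diff max 4.581818181818182
[169 170 168 164 109  74  63  57  56  57  57  57  56  56  59  57  55  57
  55  55  56  68  70  66  60 183]
[164 164 165 152 118  82  61  59  56  60  57  59  59  59  59  59  59  58
  61  58  59  69  74  70  64 182]
0.5 [377.1 117.8] [394.3 297.9]
0.55 [376.7 114.3] [393.5 289.5]
0.6 [376.4 111.3] [392.7 280.9]
0.63 [376.2 109.7] [392.3 275.7]
0.66 [376.  108.2] [391.8 270.6]
0.7 [375.8 106.5] [391.2 263.6]
```

View pics/s4.png

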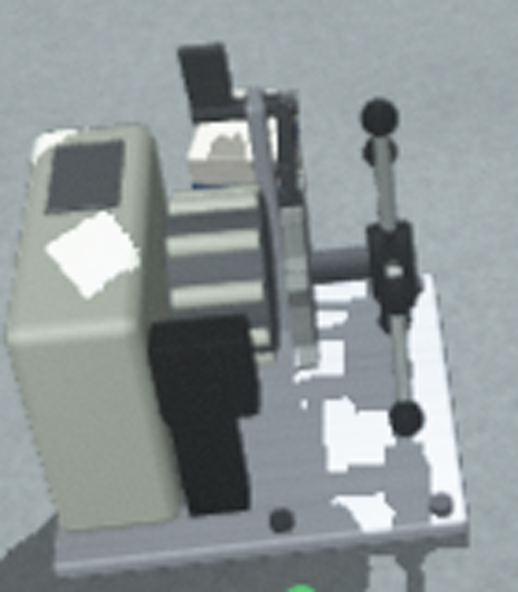

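The tab edge is back at its start position to within about 0.15 px, so the pawl is home. The push ball is at crop (379,117), drum about 0.57, inside the play of the next notch. The carton and the visible bottle cap look undisturbed. The finger is clear, so I'll hand in.

```bash
python3 -c "
from rig import *
print(job_done())"
```

```text
the job is handed in; nothing more can be done
None
```

I lifted the pawl, turned the drum back one notch and pushed the pawl home. In the last image the tab sits at its start position and the drum reads about 0.57 rad, within the next notch's play. The job was handed in at about 15 s; the hand-in gave no verdict.

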